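# Change over the tool presetting stand and hang up the spanners

## Task

The cutter standing in the presetting stand has been measured: lift its holder out and stand it in the free pocket of the plywood rack, then take the holder with the wide profile cutter from the rack and ease it (do not drop it) into the spindle, fully home with its drive slots over the dogs. Hang every spanner lying on the bench by its eye on the pegs of the sloping spanner rack. Keep both holders upright and leave the spare holder, glue bottle, collet block and plane where they are.

Things in the scene. Friction and masses are not known exactly. Their poses are not given: they have to be found in the camera images.
- stand: Presetting stand, fixed: grey base 130 x 250 mm, housing with a spindle nose whose taper bore opens up. Origin on the spindle axis at bench level. Two dark drive dogs on its face at +x and -x: 13 mm wide, 18 to 30.5 mm from the axis, 9 high. Slots fit over them when a holder's x axis lies along the stand's, either way round, within 6 degrees. 26 mm gauge column, 260 tall, 150 mm off at -y.
- spindle_face (a point): Centre of the spindle's face (70 mm diameter, 100 mm above the bench), at the mouth of the bore. A fully seated holder has its origin here, flange flat on the face; the bore is 1 mm wider than the shank all round. A holder riding on top of the dogs sits 9 mm high.
- holder_done: 30-taper router tool holder, steel, 0.55 kg. Origin on the axis at the underside of the 50 mm flange (16 mm thick), z up. Below: shank 32 tapering to 18 mm at 48, stud to 70. Flange has open drive slots 18 mm wide, 9.5 deep at +x and -x. Grip the round nut, 35 mm diameter, 22 to 50 above the origin. Stands in the spindle at the start; slim straight cutter, 12 mm diameter, up to 86.
- holder_next: 30-taper router tool holder, steel, 0.55 kg. Origin on the axis at the underside of the 50 mm flange (16 mm thick), z up. Below: shank 32 tapering to 18 mm at 48, stud to 70. Flange has open drive slots 18 mm wide, 9.5 deep at +x and -x. Grip the round nut, 35 mm diameter, 22 to 50 above the origin. Stands in the rack at the start, any yaw; wide four-bladed cutter, 33 mm diameter, 56 to 78.
- holder_spare: Bystander: a holder of the same form as the other two, standing in the rack with only a plain 8 mm stub in its nut, up to 62 mm above its origin. It stays where it is.
- holder_rack: Plywood rack for holders, fixed: 84 x 260 mm, top 90 mm above the bench, with a row of three round pockets (37 mm holes, 85 mm apart along its y axis). Origin under its centre at bench level. A holder stands in a pocket by its flange, at any yaw, with its origin at the pocket's point.
- pocket_0 (a point): Centre of pocket 0 of the holder rack, on its top face. Taken at the start by holder_next or holder_spare.
- pocket_1 (a point): Centre of pocket 1 of the holder rack, on its top face. Taken at the start by holder_next or holder_spare.
- pocket_2 (a point): Centre of pocket 2 of the holder rack, on its top face. Empty at the start.
- peg_0: Peg 0 of the sloping spanner rack (fixed wooden frame, 320 mm wide, face 60 degrees from level): steel pin 9 mm thick, 50 long; pegs 68 mm apart. Origin at its root, 185 mm up; z along the peg to its tip, up and forward, 25 degrees from vertical; y level along the rail; x up and back over the rack: a spanner held square to it has its jaw towards -x, and goes on towards -z.
- peg_1: Peg 1 of the sloping spanner rack (fixed wooden frame, 320 mm wide, face 60 degrees from level): steel pin 9 mm thick, 50 long; pegs 68 mm apart. Origin at its root, 185 mm up; z along the peg to its tip, up and forward, 25 degrees from vertical; y level along the rail; x up and back over the rack: a spanner held square to it has its jaw towards -x, and goes on towards -z.
- peg_2: Peg 2 of the sloping spanner rack (fixed wooden frame, 320 mm wide, face 60 degrees from level): steel pin 9 mm thick, 50 long; pegs 68 mm apart. Origin at its root, 185 mm up; z along the peg to its tip, up and forward, 25 degrees from vertical; y level along the rail; x up and back over the rack: a spanner held square to it has its jaw towards -x, and goes on towards -z.
- peg_3: Peg 3 of the sloping spanner rack (fixed wooden frame, 320 mm wide, face 60 degrees from level): steel pin 9 mm thick, 50 long; pegs 68 mm apart. Origin at its root, 185 mm up; z along the peg to its tip, up and forward, 25 degrees from vertical; y level along the rail; x up and back over the rack: a spanner held square to it has its jaw towards -x, and goes on towards -z.
- spanner_0: Flat open-ended spanner, 8 mm thick, 199 long, 0.24 kg, lying on the bench, or absent. Origin at the middle of its shank (16 mm wide), on the underside; balanced within 10 mm of it. Hanging eye (36 mm ring, 20 mm hole) centred 80 mm along +x; jaw (46 mm wide) ends at -101.
- spanner_1: Flat open-ended spanner, 8 mm thick, 199 long, 0.24 kg, lying on the bench, or absent. Origin at the middle of its shank (16 mm wide), on the underside; balanced within 10 mm of it. Hanging eye (36 mm ring, 20 mm hole) centred 80 mm along +x; jaw (48 mm wide) ends at -101.
- spanner_2: Flat open-ended spanner, 8 mm thick, 199 long, 0.24 kg, lying on the bench, or absent. Origin at the middle of its shank (16 mm wide), on the underside; balanced within 10 mm of it. Hanging eye (36 mm ring, 20 mm hole) centred 80 mm along +x; jaw (44 mm wide) ends at -101.
- spanner_3: Flat open-ended spanner, 8 mm thick, 199 long, 0.24 kg, lying on the bench, or absent. Origin at the middle of its shank (16 mm wide), on the underside; balanced within 10 mm of it. Hanging eye (36 mm ring, 20 mm hole) centred 80 mm along +x; jaw (44 mm wide) ends at -101.
- eye_0 (a point): Centre of the hole in the eye of spanner 0, at half thickness.
- eye_1 (a point): Centre of the hole in the eye of spanner 1, at half thickness.
- eye_2 (a point): Centre of the hole in the eye of spanner 2, at half thickness.
- eye_3 (a point): Centre of the hole in the eye of spanner 3, at half thickness.
- glue_bottle: Bystander: white glue bottle, 60 mm diameter, 170 mm tall.
- collet_block: Bystander: dark wooden block with collets, 75 x 130 x 40 mm.
- block_plane: Bystander: small iron plane, 55 x 160 mm, 70 mm tall.
There are look-alikes about, which are no part of the job. What is shaped like the spanner_3 but red is not meant.

How it is judged (in metres and radians):
On the way, in this order (a step that is already met when the one before it is completed fails the run):
1. The measured holder is lifted clear of the spindle (distance between holder_done and spindle_face above 0.1 m), for 0.1 s.
2. The holder with the profile cutter is fully seated in the spindle, slots over the dogs (z of holder_next in the frame of spindle_face below 0.003 m and horizontal distance between holder_next and spindle_face below 0.003 m and angle between holder_next's own z axis and vertical below 0.06 rad and angle between the x axis of holder_next and the x axis of stand, either way round below 0.17 rad), for 0.3 s.
At the end, for the whole second after the job is handed in: Profile-cutter holder seated (origin within 3 mm sideways and in height of the spindle face centre, slots over dogs); measured holder in a rack pocket (6 mm, flange down within 4 mm); every spanner present has its eye round a peg (centre within 9 mm of its axis, below 45 mm); all at rest (all of step 2 and ((horizontal distance between holder_done and pocket_0 below 0.006 m and z of holder_done in the frame of pocket_0 below 0.004 m and angle between holder_done's own z axis and vertical below 0.08 rad) or (horizontal distance between holder_done and pocket_1 below 0.006 m and z of holder_done in the frame of pocket_1 below 0.004 m and angle between holder_done's own z axis and vertical below 0.08 rad) or (horizontal distance between holder_done and pocket_2 below 0.006 m and z of holder_done in the frame of pocket_2 below 0.004 m and angle between holder_done's own z axis and vertical below 0.08 rad)) and ((x of eye_0 in the frame of peg_0 between -0.009 and 0.009 m and y of eye_0 in the frame of peg_0 between -0.009 and 0.009 m and z of eye_0 in the frame of peg_0 between 0 and 0.045 m) or (x of eye_0 in the frame of peg_1 between -0.009 and 0.009 m and y of eye_0 in the frame of peg_1 between -0.009 and 0.009 m and z of eye_0 in the frame of peg_1 between 0 and 0.045 m) or (x of eye_0 in the frame of peg_2 between -0.009 and 0.009 m and y of eye_0 in the frame of peg_2 between -0.009 and 0.009 m and z of eye_0 in the frame of peg_2 between 0 and 0.045 m) or (x of eye_0 in the frame of peg_3 between -0.009 and 0.009 m and y of eye_0 in the frame of peg_3 between -0.009 and 0.009 m and z of eye_0 in the frame of peg_3 between 0 and 0.045 m)) and ((x of eye_1 in the frame of peg_0 between -0.009 and 0.009 m and y of eye_1 in the frame of peg_0 between -0.009 and 0.009 m and z of eye_1 in the frame of peg_0 between 0 and 0.045 m) or (x of eye_1 in the frame of peg_1 between -0.009 and 0.009 m and y of eye_1 in the frame of peg_1 between -0.009 and 0.009 m and z of eye_1 in the frame of peg_1 between 0 and 0.045 m) or (x of eye_1 in the frame of peg_2 between -0.009 and 0.009 m and y of eye_1 in the frame of peg_2 between -0.009 and 0.009 m and z of eye_1 in the frame of peg_2 between 0 and 0.045 m) or (x of eye_1 in the frame of peg_3 between -0.009 and 0.009 m and y of eye_1 in the frame of peg_3 between -0.009 and 0.009 m and z of eye_1 in the frame of peg_3 between 0 and 0.045 m)) and ((x of eye_2 in the frame of peg_0 between -0.009 and 0.009 m and y of eye_2 in the frame of peg_0 between -0.009 and 0.009 m and z of eye_2 in the frame of peg_0 between 0 and 0.045 m) or (x of eye_2 in the frame of peg_1 between -0.009 and 0.009 m and y of eye_2 in the frame of peg_1 between -0.009 and 0.009 m and z of eye_2 in the frame of peg_1 between 0 and 0.045 m) or (x of eye_2 in the frame of peg_2 between -0.009 and 0.009 m and y of eye_2 in the frame of peg_2 between -0.009 and 0.009 m and z of eye_2 in the frame of peg_2 between 0 and 0.045 m) or (x of eye_2 in the frame of peg_3 between -0.009 and 0.009 m and y of eye_2 in the frame of peg_3 between -0.009 and 0.009 m and z of eye_2 in the frame of peg_3 between 0 and 0.045 m)) and ((x of eye_3 in the frame of peg_0 between -0.009 and 0.009 m and y of eye_3 in the frame of peg_0 between -0.009 and 0.009 m and z of eye_3 in the frame of peg_0 between 0 and 0.045 m) or (x of eye_3 in the frame of peg_1 between -0.009 and 0.009 m and y of eye_3 in the frame of peg_1 between -0.009 and 0.009 m and z of eye_3 in the frame of peg_1 between 0 and 0.045 m) or (x of eye_3 in the frame of peg_2 between -0.009 and 0.009 m and y of eye_3 in the frame of peg_2 between -0.009 and 0.009 m and z of eye_3 in the frame of peg_2 between 0 and 0.045 m) or (x of eye_3 in the frame of peg_3 between -0.009 and 0.009 m and y of eye_3 in the frame of peg_3 between -0.009 and 0.009 m and z of eye_3 in the frame of peg_3 between 0 and 0.045 m)) and linear speed of each of holder_done, holder_next, spanner_0, spanner_1, spanner_2, spanner_3 below 0.03 m/s); the robot touches nothing.
It fails at once if A holder is tipped over (more than 40 degrees) (angle between any of holder_done, holder_next, holder_spare's own z axis and vertical above 0.7 rad).
It fails at once if The profile-cutter holder drops into the spindle (faster than 0.6 m/s in the bore) (linear speed of holder_next above 0.6 m/s and horizontal distance between holder_next and spindle_face below 0.02 m and z of holder_next in the frame of spindle_face below 0.06 m).
It fails at once if A bystander (spare holder, glue bottle, collet block, plane) is moved more than 30 mm (distance of any of glue_bottle, collet_block, block_plane, holder_spare from where it was at the start of the episode above 0.03 m).
Of spanner_0, spanner_1, spanner_2, spanner_3 only 3 to 4 are there at a start; the rules pass over those that are not, and their reading is None.
At some moment in a run one of spanner_0, spanner_1, spanner_2, spanner_3 may be knocked a few centimetres aside while the robot is not near it.
It also fails if it takes over 208 s, if anything falls off the work surface, if the arm or the gripper's body presses on something with over 40 N, if the wrist force passes 120 N, or if a joint passes its speed limit or range.

## Robot

A 6-joint arm with a two-finger parallel gripper is mounted at the origin on the work surface. World frame = base frame: x ahead of the robot, y to its left, z up, the work surface at z = 0. Lengths are in m, angles in degrees, forces in N, time in s.
With the tool pointing down it reaches from about 0.375 to 0.75 m from the base axis. Payload 9 kg.
Tool frame: the origin (TCP) lies where the fingers leave the gripper's body, on its centre line; the fingertips stand 73 mm ahead of it and the grasp point (between the pads) lies 54 mm ahead of it (robot.tip_reach is the distance from the TCP to the fingertips, in m); z points along the fingers, y is the line along which they close (so a half turn about z gives the same grasp; the last joint's range is limited). The gripper opens to 85 mm and grips with 20 to 120 N. Pads are 22 mm wide; open, the fingers measure 114 mm over their backs; the gripper's body (76 mm by 85 mm) begins 54 mm behind the grasp point. The pads swing forward as they close: fully open they stand 13 mm farther back than shut.
Start: joints at [-80.655, 5.964, 5.575, 89.605, 0, 77.527], TCP at [0.223, -0.557, 0.304] pointing down, gripper open.
Joint ranges: [-171.21, 171.21], [-48.23, 106.86], [-62.78, 66.21], [-105.2, 120.99], [-86.42, 89.51], [-180, 180]. Speed limits (degrees/s): [127.2, 127.2, 147.25, 180, 180, 180].

## Interface

Orientations are given as [roll, pitch, yaw] about the fixed x, y, z axes, in that order (R = Rz(yaw) Ry(pitch) Rx(roll)).
In Python, from plant import robot gives the robot as it stands. Calls block until the motion is done:
- robot.move_pose(position, orientation): joint-space move of the TCP to a pose.
- robot.line_to(position, vel=0.15, rotation=None, guard=None): straight line of the TCP; rotation=None keeps the orientation; vel is the mean speed in m/s. With guard (N) it stops when the force on the tool has changed by that much, and returns True; else False.
- robot.goto_joints(angles): joint-space move.
- robot.set_gripper(opening): finger opening in m; the grip force is fixed at half the most; returns when the fingers have stopped.
- robot.pause(seconds).
- robot.ik(position, orientation): joint angles nearest the present ones, or None.
- robot.observe(): the state.
- robot.grab_frame(name): name is "scene" or "top" or "wrist"; returns the picture (420x560x3 uint8, blue, green, red); there is no depth.
- robot.get_calibration(name): a dict with "vertical_fov" (degrees; the focal length in pixels is half the picture's height over the tangent of half this angle, whatever the lens; pixels are square), "cx", "cy" (the principal point, pixels), "rvec" (rotation vector, rad) and "tvec" (3), from world to camera coordinates, as OpenCV has them. Camera axes: x right, y down, z forward; pixel columns grow to the right and rows downward; lengths in m; the calibration is good to about 2 mm. The wrist camera is an equidistant fisheye: a pixel r from the principal point sees the ray r / f radians off the axis. A picture is of the moment at which its call begins: read the wrist's pose just before it. get_calibration takes no time and is no camera call; for the wrist camera it gives the pose at the moment of the call.
A pose or a line that the arm cannot do raises robot.IKError and nothing moves.
- robot.job_done(): hands the job in; it is judged then, once.
The state is a dict: "time": time; "q": joint angles; "qvel": joint speeds; "joint_torque": joint torques, N m; "tool_pos": TCP position; "tcp_rot": TCP orientation; "ft_force": force on the tool from outside, world axes, zero at the start; "torque": the same for the moment, N m; "gripper_width": finger opening in m; "gripper_force": force on a finger pad.
Only numpy, scipy, OpenCV 4.12 (cv2) and the standard library are available. Lean on these libraries where they do the work, as an engineer would, in place of code of your own. Each camera call takes 0.05 s, during which the arm holds its last target. There are 200 camera calls.

## Working session

There is one attempt and no reset: what is moved stays moved. The work goes in short steps, each a Python script; the robot and the scene stay as the last script left them, time stands still between calls to the robot, and variables do not carry over. Pictures are saved under pics/ and viewed, at most 14 in all, crops included, and the job is handed in when it is done.

```bash
ls; mkdir -p pics
python3 - <<'E'
from plant import robot
import cv2,numpy as np
for n in("scene","top","wrist"):
    im=robot.grab_frame(n); cv2.imwrite(f"pics/{n}0.png",im)
    print(n,robot.get_calibration(n))
o=robot.observe(); print(o['time'],o['tool_pos'],o['tcp_rot'])
E
```

```text
pics
scene {'vertical_fov': 51.70123322320691, 'cx': 280.46829274022207, 'cy': 207.21021325882418, 'rvec': array([ 2.48244695,  0.62877177, -0.18641345]), 'tvec': array([-0.43451756, -0.09863924,  1.43429649])}
top {'vertical_fov': 55.71682003429088, 'cx': 278.2355234431465, 'cy': 208.7698112264825, 'rvec': array([ 2.19163258, -2.22821907,  0.02940579]), 'tvec': array([0.01925496, 0.48074202, 1.11234514])}
wrist {'vertical_fov': 65.70646984690485, 'cx': 285.50173767650733, 'cy': 213.10835175799565, 'rvec': array([-2.41531202,  1.63351317,  0.21856391]), 'tvec': array([-0.59775136, -0.03294415,  0.37717217])}
0.15 [ 0.22298117 -0.55683955  0.30330182] [-1.79943622e+02 -1.24561394e-02  2.18197145e+01]
```

View pics/top0.png

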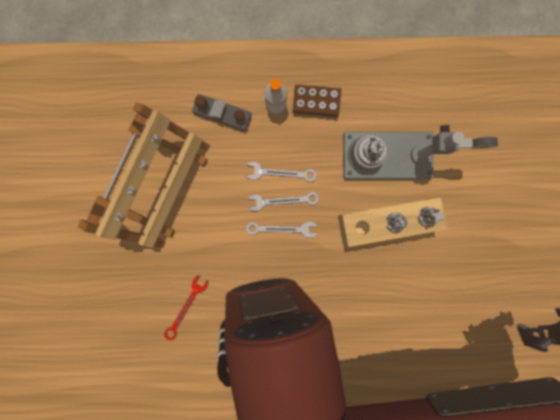

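View pics/scene0.png

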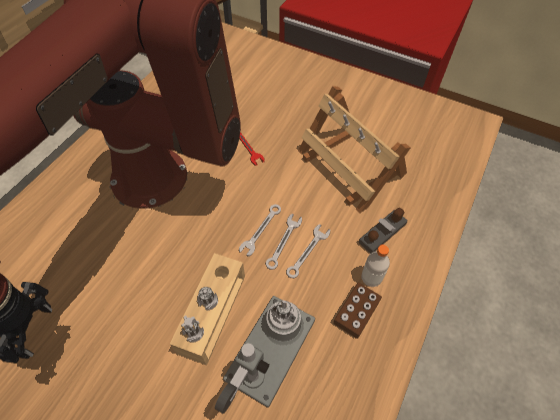

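Top view: the stand is at (375,155) with the holder in the spindle at (371,151). The rack is at (395,222), with its free pocket at (361,228) and holders at (397,222) and (430,216). Three grey spanners lie at about (282,172), (283,201) and (282,229). The red decoy is at (187,307) and the spanner rack is at (150,180), with pegs on its upper rail.

```bash
cat > h.py <<'E'
from plant import robot
import cv2,numpy as np
from scipy.spatial.transform import Rotation as Rn
def cal(n): return robot.get_calibration(n)
def rays(n,px,c=None):
    c=c or cal(n); px=np.atleast_2d(px).astype(float); f=210/np.tan(np.radians(c['vertical_fov']/2))
    d=(px-[c['cx'],c['cy']])/f
    if n=="wrist":
        r=np.linalg.norm(d,axis=1,keepdims=True)+1e-12; v=np.hstack([d/r*np.sin(r),np.cos(r)])
    else: v=np.hstack([d,np.ones((len(d),1))])
    R=cv2.Rodrigues(np.array(c['rvec']))[0]
    return -R.T@np.ravel(c['tvec']), v@R
def onplane(n,px,z,c=None):
    o,v=rays(n,px,c); return o+v*((z-o[2])/v[:,2:3])
def proj(n,P,c=None):
    c=c or cal(n); f=210/np.tan(np.radians(c['vertical_fov']/2))
    X=np.atleast_2d(P)@cv2.Rodrigues(np.array(c['rvec']))[0].T+np.ravel(c['tvec'])
    if n=="wrist":
        h=np.linalg.norm(X[:,:2],axis=1,keepdims=True)+1e-12; d=X[:,:2]/h*np.arctan2(h,X[:,2:3])
    else: d=X[:,:2]/X[:,2:]
    return d*f+[c['cx'],c['cy']]
def tri(obs):  # list of (origin, dir)
    A=0;b=0
    for o,v in obs:
        v=np.ravel(v);v=v/np.linalg.norm(v);M=np.eye(3)-np.outer(v,v);A=A+M;b=b+M@o
    return np.linalg.solve(A,b)
def snap(name,fn=None,n="wrist"):
    c=cal(n); im=robot.grab_frame(n)
    if fn: cv2.imwrite("pics/"+fn,im)
    return im,c
E
python3 - <<'E'
from h import *
print("cams",[rays(n,[280,210])[0].round(3) for n in("scene","top","wrist")])
t=robot.observe()['tool_pos'];print('axis wrist',rays("wrist",[[285.5,213.1]])[1])
print(onplane("top",[[371,151]],.17).round(3),onplane("top",[[361,228],[397,222],[430,216]],.09).round(3))
print('span ends',onplane("top",[[310,175],[252,172],[312,199],[253,203],[252,229],[312,229]],.004).round(3))
print('peg rail',onplane("top",[[160,115],[105,235]],.19).round(3))
im=cv2.imread("pics/top0.png"); 
a=cv2.resize(im[115:255,320:510],None,fx=4,fy=4,interpolation=cv2.INTER_CUBIC); cv2.imwrite("pics/c1.png",a)
b=cv2.resize(im[90:260,75:325],None,fx=3.2,fy=3.2,interpolation=cv2.INTER_CUBIC); cv2.imwrite("pics/c2.png",b)
E
```

```text
cams [array([ 0.797, -0.572,  1.137]), array([0.453, 0.014, 1.124]), array([ 0.284, -0.531,  0.372])]
axis wrist [[-0.24260407 -0.09576345 -0.96538729]]
[[ 0.613 -0.214  0.17 ]] [[ 0.425 -0.203  0.09 ]
 [ 0.439 -0.297  0.09 ]
 [ 0.454 -0.383  0.09 ]]
span ends [[ 0.575 -0.08   0.004]
 [ 0.586  0.084  0.004]
 [ 0.507 -0.084  0.004]
 [ 0.498  0.082  0.004]
 [ 0.425  0.086  0.004]
 [ 0.422 -0.083  0.004]]
peg rail [[0.703 0.287 0.19 ]
 [0.422 0.419 0.19 ]]
```

View pics/c1.png

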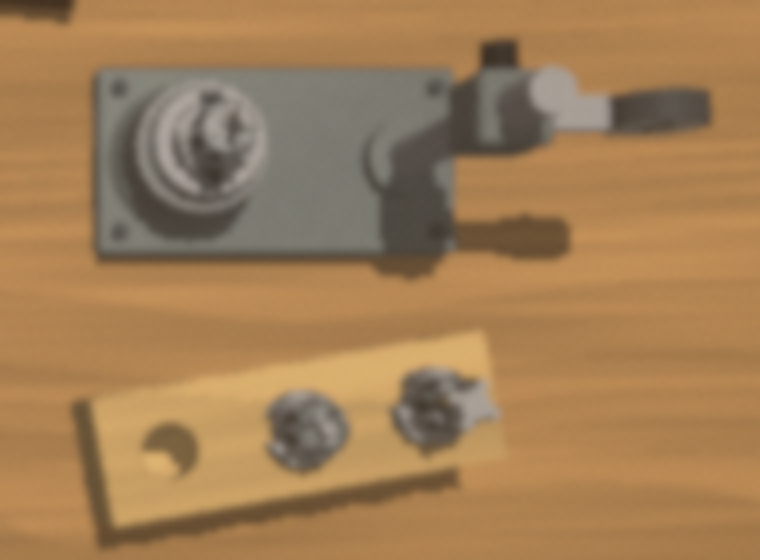

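View pics/c2.png

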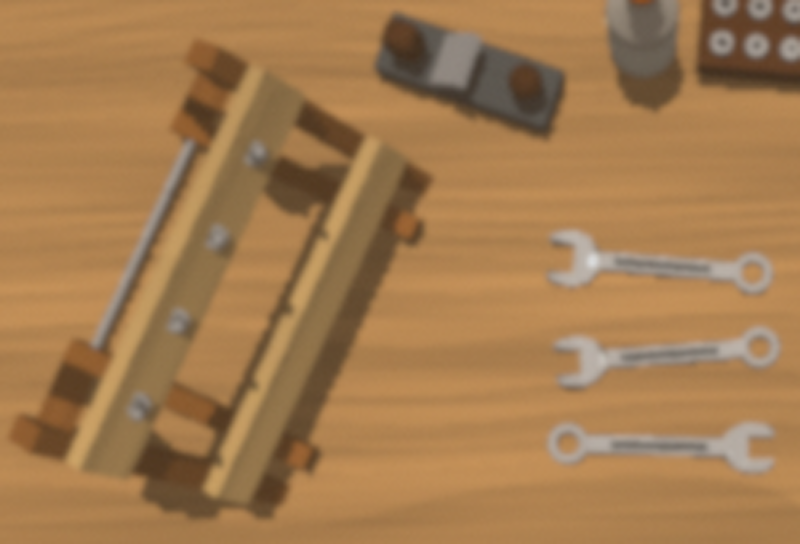

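Crop c1: the outer rack holder at (430,216) has a wide bladed top, so it is probably holder_next. The middle one at (397,222) has a plain stub, so it is the spare. Holder candidates are done (371,151) in the spindle, spare (397,222) and next (430,216). Crop c2: the pegs are at about (156,138), (143,165), (131,191) and (119,217) in the top image. The spanner eyes are at (310,175), (312,198) and (252,228). The red spanner at (187,307) is the decoy. Next I'll look from close by with the wrist camera.

Run:
```python
from h import *
import pickle
S={}
P={'st':(0.61,-0.212,0.33),'rk':(0.449,-0.34,0.32)}
tiles=[]
for k in P:
    for y in(90,-90,0,180):
        try: print(k,y,None if (q:=robot.ik(list(P[k]),[180,0,y])) is None else np.round(q))
        except Exception as e: print(k,y,e)
for k,y in(('st',90),('st',-90),('rk',-90),('rk',90)):
    try: robot.move_pose(list(P[k]),[180,0,y])
    except robot.IKError as e: print('fail',k,y);continue
    im,c=snap(k,f"{k}{y}.png"); S[k,y]=(im,c,robot.observe()['tool_pos'],robot.observe()['tcp_rot'])
    p=proj("wrist",[P[k][0],P[k][1],0.14],c)[0].astype(int);print(k,y,p)
    x0=np.clip(p[0]-130,0,300);y0=np.clip(p[1]-97,0,226)
    print('crop origin',x0,y0); tiles.append(cv2.resize(im[y0:y0+194,x0:x0+260],(400,300),interpolation=cv2.INTER_CUBIC))
pickle.dump(S,open('S.pkl','wb'))
while len(tiles)<4: tiles.append(tiles[0]*0)
cv2.imwrite("pics/t1.png",np.vstack([np.hstack(tiles[:2]),np.hstack(tiles[2:])]))
print(robot.observe()['time'])
```

```text
st 90 [-31.  15.  18.  93.   0.  59.]
st -90 [ -31.   15.   18.   93.    0. -121.]
st 0 [-31.  15.  18.  93.   0. 149.]
st 180 [-31.  15.  18.  93.   0. -31.]
rk 90 [-50.  -0.   1.  91.   0.  40.]
rk -90 [ -50.   -0.    1.   91.    0. -140.]
rk 0 [-50.  -0.   1.  91.   0. 130.]
rk 180 [-50.  -0.   1.  91.   0. -50.]
st 90 [285 209]
crop origin 155 112
st -90 [285 206]
crop origin 155 109
rk -90 [286 208]
crop origin 156 111
rk 90 [285 214]
crop origin 155 117
8.3667
```

View pics/t1.png

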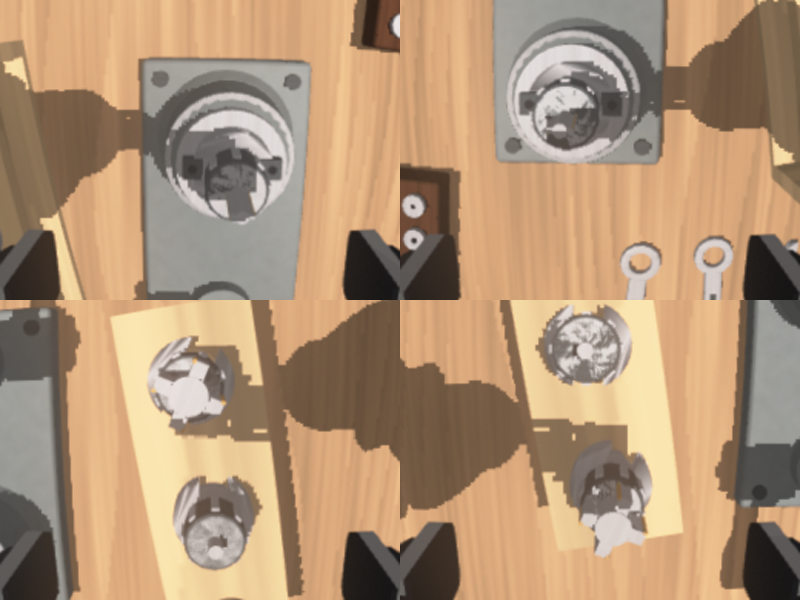

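Wrist tiles: the upper pair shows the spindle with its two dark dogs (tile px 192,169 / 272,169 and 129,104 / 211,104) and the slim cutter. The lower pair shows the holder with the wide four-bladed cutter at the outer pocket and the stub spare in the middle, so my choice stands. Next I'll cast rays and enlarge the holder_next views to read its slot yaw.

Run:
```python
from h import *
import pickle
S=pickle.load(open('S.pkl','rb')); s=260/400
org={('st',90):(155,112),('st',-90):(155,109),('rk',-90):(156,111),('rk',90):(155,117)}
def px(k,x,y): return np.array([org[k][0]+x*s,org[k][1]+y*s])
def both(a,pa,b,pb):
    o=[]
    for k,p in((a,pa),(b,pb)): 
        q,v=rays("wrist",px(k,*p),S[k][1]); o.append((q,v))
    return tri(o)
A=('st',90);B=('st',-90)
for k,d in((A,((192,169),(272,169))),(B,((129,104),(211,104)))):
    for z in(.105,.109): 
        p=onplane("wrist",[px(k,*q) for q in d],z,S[k][1]); print(k,z,p[:,:2].round(4).tolist(),'mid',p[:,:2].mean(0).round(4),'len',np.linalg.norm(p[0]-p[1]).round(4))
print('dog +', both(A,(192,169),B,(211,104)),both(A,(272,169),B,(129,104)))
C=('rk',-90);D=('rk',90)
print('next top',both(C,(188,96),D,(212,230)).round(4)); print('spare stub',both(C,(216,252),D,(185,51)).round(4))
for k in (C,D): print(k,onplane("wrist",[px(k,*((188,96) if k==C else (212,230)))],.168,S[k][1]).round(4))
print(S[A][2],S[B][2],S[C][2],S[D][2])
t=[]
for k,c in((C,(188,85)),(D,(210,190))):
    x,y=px(k,*c).astype(int); t.append(cv2.resize(S[k][0][y-40:y+40,x-40:x+40],(400,400),interpolation=cv2.INTER_CUBIC)); print(k,x-40,y-40)
cv2.imwrite("pics/t2.png",np.hstack(t))
```

```text
('st', 90) 0.105 [[0.6044, -0.233], [0.6537, -0.2331]] mid [ 0.629  -0.2331] len 0.0493
('st', 90) 0.109 [[0.6044, -0.2318], [0.6531, -0.2319]] mid [ 0.6288 -0.2319] len 0.0486
('st', -90) 0.105 [[0.6529, -0.2313], [0.6041, -0.2311]] mid [ 0.6285 -0.2312] len 0.0489
('st', -90) 0.109 [[0.6524, -0.2319], [0.6042, -0.2317]] mid [ 0.6283 -0.2318] len 0.0482
dog + [ 0.6043107  -0.23171947  0.10928766] [ 0.65269997 -0.23189597  0.10905729]
next top [ 0.4548 -0.3723  0.169 ]
spare stub [ 0.4415 -0.2886  0.1531]
('rk', -90) [[ 0.4549 -0.3721  0.168 ]]
('rk', 90) [[ 0.4547 -0.3727  0.168 ]]
[ 0.6095727  -0.21309266  0.3299157 ] [ 0.60999422 -0.21200377  0.33000131] [ 0.45002096 -0.33936983  0.32022938] [ 0.44905786 -0.33996732  0.3200014 ]
('rk', -90) 238 126
('rk', 90) 251 200
```

View pics/t2.png

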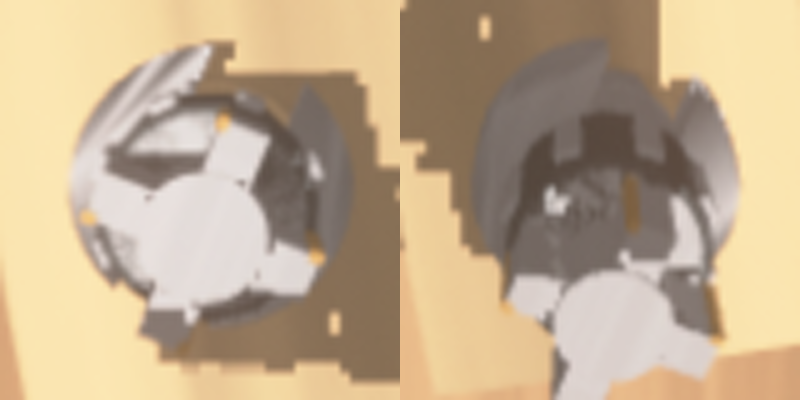

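Holder_next crops: one open slot in the flange shows at the top of each view. Its edge corners are at (212,45)/(303,88) in the left crop and (607,42)/(692,82) in the right crop.

Run:
```python
from h import *
import pickle
S=pickle.load(open('S.pkl','rb'))
ax=np.array([.4548,-.3724])
for k,o,e in((('rk',-90),(238,126),((212,45),(303,88))),(('rk',90),(251,200),((207,42),(292,82)))):
    for z in (.106,):
        p=onplane("wrist",[np.array(o)+np.array(q)/5 for q in e],z,S[k][1])[:,:2]-ax
        m=p.mean(0); print(k,'r',np.linalg.norm(p,axis=1).round(4),'sep',np.linalg.norm(p[0]-p[1]).round(4),'yaw mid',np.degrees(np.arctan2(m[1],m[0])).round(1),'normal',np.degrees(np.arctan2(*(p[1]-p[0])[::-1])).round(1))
    # reference: flange outline predicted
```

```text
('rk', -90) r [0.0245 0.0234] sep 0.0174 yaw mid -111.8 normal 154.6
('rk', 90) r [0.0284 0.0264] sep 0.0171 yaw mid 71.2 normal -25.7
```

Spindle axis is (0.6285, -0.2319), yaw about 0. holder_next's axis is (0.4548, -0.3724), slot line about 69.5°. The pocket pitch comes out at 84.9 mm against 85 given, so pocket_2 is at (0.4282, -0.2048). First I'll move the measured holder.

Run:
```python
from h import *
def st(m):
    o=robot.observe();print(m,round(o['time'],1),np.round(o['tool_pos'],4),np.round(o['tcp_rot'],1),'w',round(o['gripper_width'],4),'gf',np.round(o['gripper_force'],1),'F',np.round(o['ft_force'],1))
x,y=.6285,-.2319; r=[180,0,99]
robot.set_gripper(.085)
robot.move_pose([x,y,.30],r); print(robot.line_to([x,y,.196],vel=.1,guard=15)); robot.pause(.3); st('down')
robot.set_gripper(.02); robot.pause(.3); st('grip')
print(robot.line_to([x,y,.325],vel=.08)); robot.pause(.2); st('up')
im,c=snap('a','held1.png')
cv2.imwrite("pics/held1c.png",cv2.resize(im[60:420,100:480],(760,720))[:600])
px,py=.4282,-.2048
robot.line_to([px,py,.325],vel=.15); robot.pause(.3); st('over')
snap('a','held2.png')
```

```text
False
down 10.9 [ 0.6286 -0.232   0.1963] [180.   0.  99.] w 0.085 gf 0.0 F [-0.1  0.2  0.3]
grip 11.8 [ 0.6284 -0.2319  0.1962] [-180.    0.   99.] w 0.0337 gf 60.1 F [-3.3  0.1  5.2]
False
up 13.7 [ 0.6284 -0.2319  0.3247] [-180.   -0.   99.] w 0.0335 gf 60.1 F [ 0.2 -0.2 -5.5]
over 15.6 [ 0.4284 -0.2048  0.3249] [-180.   -0.   99.] w 0.0333 gf 60.1 F [ 0.1  0.2 -5.1]
```

View pics/held2.png

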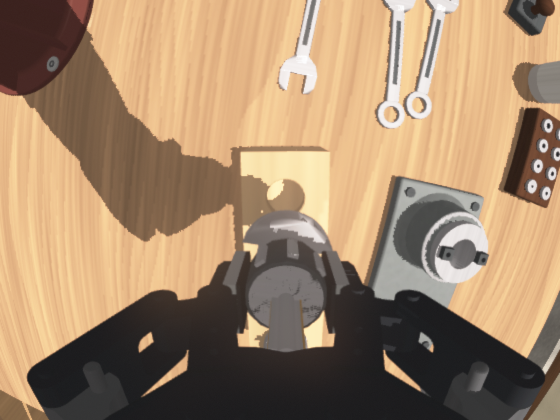

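The picture shows the holder upright in the grip, the free pocket at (287,196) just beyond the flange, and the open spindle at (461,249). I'll check both points against the earlier ones, then lower.

Run:
```python
from h import *
def st(m):
    o=robot.observe();print(m,round(o['time'],1),np.round(o['tool_pos'],4),'w',round(o['gripper_width'],4),'gf',np.round(o['gripper_force'],1),'F',np.round(o['ft_force'],1))
print(onplane("wrist",[287,196],.09).round(4),proj("wrist",[[.4282,-.2048,.09],[.6285,-.2319,.1]]).round(1))
x,y=.4282,-.2048; r=[180,0,99]
print(robot.line_to([x,y,.1875],vel=.06,guard=15)); robot.pause(.3); st('down')
print(robot.line_to([x,y,.1855],vel=.02,guard=8)); robot.pause(.3); st('down2')
robot.set_gripper(.06); robot.pause(.3); st('open')
robot.line_to([x,y,.30],vel=.12)
x,y=.4548,-.3724
robot.move_pose([x,y,.30],r); robot.pause(.2)
im,c=snap('a','n1.png')
cv2.imwrite("pics/n1c.png",im)
st('above next')
```

```text
[[ 0.4298 -0.2018  0.09  ]] [[284.8 198.8]
 [462.7 254.6]]
False
down 18.4 [ 0.4282 -0.2048  0.1875] w 0.0334 gf 60.1 F [-0.8  0.9 -6.6]
False
down2 18.9 [ 0.4284 -0.205   0.1862] w 0.0332 gf 60.8 F [-3.1  1.   5.9]
open 19.6 [ 0.4282 -0.2048  0.1855] w 0.0604 gf 0.0 F [ 0.2  0.6 -0.8]
above next 21.7 [ 0.455  -0.3715  0.3005] w 0.06 gf 0.0 F [-0.7 -0.2 -0.2]
```

View pics/n1c.png

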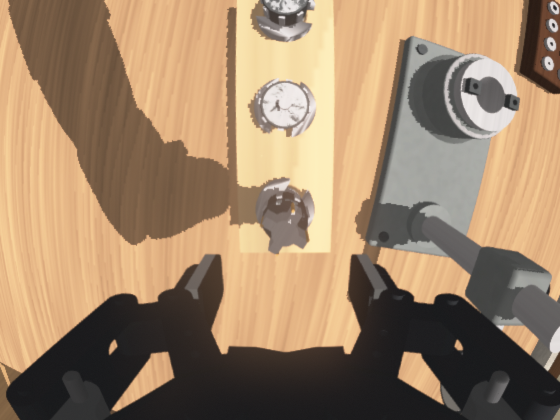

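holder_done is seated: contact force came up at TCP z=0.186, and it is at the top of the picture (287,8). Holder_next at (285,215) is under the tool. I'll grip it, carry it over the spindle, turn it and look.

Run:
```python
from h import *
def st(m):
    o=robot.observe();print(m,round(o['time'],1),np.round(o['tool_pos'],4),np.round(o['tcp_rot'],1),'w',round(o['gripper_width'],4),'gf',np.round(o['gripper_force'],1),'F',np.round(o['ft_force'],1))
x,y=.4548,-.3724
robot.set_gripper(.085)
print(robot.line_to([x,y,.186],vel=.1,guard=15)); robot.pause(.2); st('down')
robot.set_gripper(.02); robot.pause(.3); st('grip')
robot.line_to([x,y,.325],vel=.1); robot.pause(.2); st('up')
robot.move_pose([.6285,-.2319,.325],[180,0,29.5]); robot.pause(.3); st('over')
im,c=snap('a','n2.png')
cv2.imwrite("pics/n2c.png",cv2.resize(im[170:350,180:400],(733,600),interpolation=cv2.INTER_CUBIC))
```

```text
False
down 23.5 [ 0.455  -0.3726  0.1866] [180.   0.  99.] w 0.0848 gf 0.0 F [-0.1 -0.9  0.2]
grip 24.4 [ 0.4548 -0.3725  0.1863] [-180.    0.   99.] w 0.0333 gf 60.1 F [-2.9  0.8  4.6]
up 26.1 [ 0.4547 -0.3723  0.3246] [-180.   -0.   99.] w 0.0334 gf 60.1 F [-0.3 -0.4 -4.9]
over 27.8 [ 0.6283 -0.2322  0.3251] [180.   -0.   29.5] w 0.0334 gf 60.1 F [-0.1 -0.2 -6. ]
```

View pics/n2c.png

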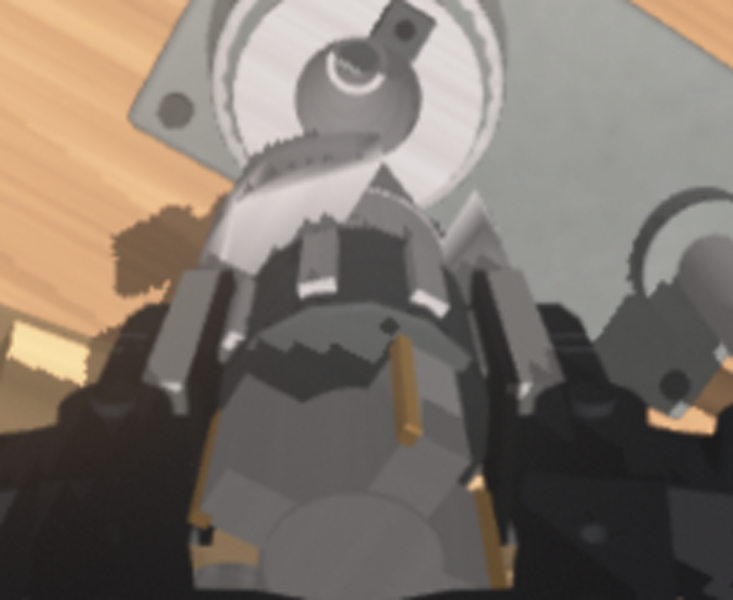

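The held holder's slot shows with its corners at crop (382,155) and (478,195), and the +x dog is at (405,32). I'll compute the slot yaw from them.

Run:
```python
from h import *
f=lambda a:np.array([180,170])+np.array(a)/[733/220,600/180]
for z in(.243,.245,.247):
    p=onplane("wrist",[f((382,155)),f((478,195))],z)[:,:2]-robot.observe()['tool_pos'][:2]; m=p.mean(0)
    print(np.linalg.norm(p,axis=1).round(4),np.linalg.norm(p[0]-p[1]).round(4),np.degrees(np.arctan2(m[1],m[0])).round(1),np.degrees(np.arctan2(*(p[1]-p[0])[::-1])).round(1)+90, p.round(4).tolist())
d=onplane("wrist",[f((405,32))],.109)[0]; print('dog',d.round(4), np.degrees(np.arctan2(d[1]+.2319,d[0]-.6285)))
```

```text
[0.0248 0.0252] 0.0154 4.8 6.200000000000003 [[0.0229, 0.0097], [0.0245, -0.0057]]
[0.0254 0.0255] 0.0152 5.8 6.200000000000003 [[0.0233, 0.01], [0.025, -0.0051]]
[0.0259 0.0258] 0.015 6.6 6.200000000000003 [[0.0238, 0.0103], [0.0254, -0.0046]]
dog [ 0.6527 -0.2329  0.109 ] -2.3380424952194216
```

Run:
```python
from h import *
im=cv2.imread('pics/n2.png')
cv2.imwrite("pics/n2d.png",cv2.resize(im[205:250,245:335],(800,400),interpolation=cv2.INTER_CUBIC))
c=cal("wrist"); t=robot.observe()['tool_pos']
# predicted corner pixels in crop for yaw offsets
for a in(0,3,6):
    R=Rn.from_euler('z',a,degrees=True).as_matrix()
    P=np.array([[.0233,.009,0],[.0155,.009,0],[.0233,-.009,0],[.0155,-.009,0]])@R.T+[t[0],t[1],.245]
    print(a,((proj("wrist",P,c)-[245,205])*800/90).round().tolist())
```

```text
0 [[457.0, 111.0], [385.0, 232.0], [742.0, 267.0], [668.0, 383.0]]
3 [[433.0, 108.0], [368.0, 232.0], [727.0, 250.0], [659.0, 370.0]]
6 [[409.0, 107.0], [350.0, 234.0], [711.0, 234.0], [650.0, 357.0]]
```

View pics/n2d.png

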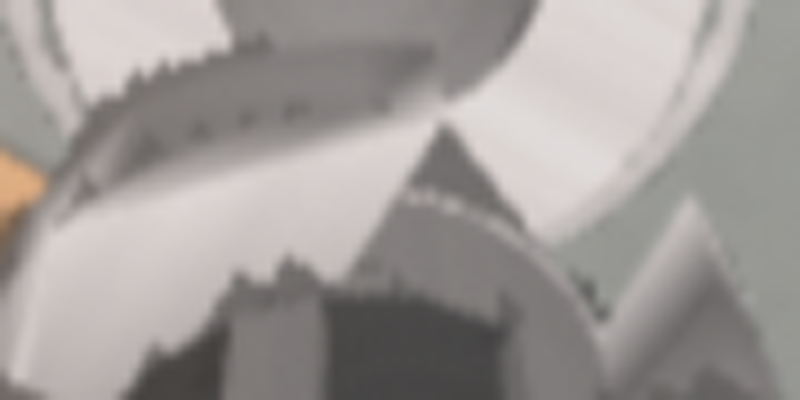

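The left slot edge runs from (443,112) to (350,270). That fits a yaw error of 0 to 2°, so I'll turn it 1.5° and lower with a guard; riding on the dogs would show as contact at TCP z of about 0.205.

Run:
```python
from h import *
def st(m):
    o=robot.observe();print(m,round(o['time'],1),np.round(o['tool_pos'],4),np.round(o['tcp_rot'],1),'w',round(o['gripper_width'],4),'F',np.round(o['ft_force'],1),'T',np.round(o['torque'],2))
x,y=.6285,-.2319
robot.line_to([x,y,.30],vel=.08,rotation=[180,0,28]); robot.pause(.3); st('pre')
for z,v in((.25,.06),(.225,.04),(.210,.03),(.2035,.02),(.1985,.02),(.1955,.015)):
    h=robot.line_to([x,y,z],vel=v,guard=12); robot.pause(.2); st(f'{z} {h}')
    if h: break
```

```text
pre 28.6 [ 0.6286 -0.232   0.3005] [180.  -0.  28.] w 0.033 F [ 0.6  0.8 -6.1] T [-0.01 -0.03  0.03]
0.25 False 29.8 [ 0.6287 -0.232   0.2505] [180.  -0.  28.] w 0.033 F [-0.3 -0.3 -6.8] T [ 0.06 -0.02  0.03]
0.225 False 30.8 [ 0.6287 -0.232   0.2254] [180.  -0.  28.] w 0.033 F [ 0.1 -0.1 -5.7] T [-0.02 -0.   -0.02]
0.21 False 31.6 [ 0.6286 -0.232   0.2103] [180.  -0.  28.] w 0.0336 F [-0.7 -0.2 -6.2] T [ 0.04 -0.03  0.02]
0.2035 False 32.3 [ 0.6285 -0.2319  0.2036] [180.  -0.  28.] w 0.0333 F [-0.8 -0.1 -6.3] T [ 0.01  0.04 -0.04]
0.1985 False 32.9 [ 0.6286 -0.232   0.1986] [180.  -0.  28.] w 0.0333 F [ 2.3 -1.7 -7.3] T [-0.52 -0.47  0.03]
0.1955 True 33.4 [ 0.6289 -0.2321  0.1964] [179.9  -0.   28. ] w 0.0335 F [1.  0.5 6.6] T [0.12 0.1  0.03]
```

Seated: contact came at TCP z=0.1964, right for a full seat. I'll release and measure spanners and pegs from close by.

Run:
```python
from h import *
import pickle
def st(m):
    o=robot.observe();print(m,round(o['time'],1),np.round(o['tool_pos'],4),np.round(o['tcp_rot'],1),'w',round(o['gripper_width'],4),'F',np.round(o['ft_force'],1))
robot.set_gripper(.07); robot.pause(.3); st('rel')
x,y=.6285,-.2319
robot.line_to([x,y,.31],vel=.12)
S={}
def view(k,p,rot):
    try: robot.move_pose(p,rot)
    except robot.IKError: print('fail',k); return
    robot.pause(.25); im,c=snap(k,f"{k}.png"); S[k]=(im,c); st(k)
view('sp1',[.50,-.03,.36],[180,0,180])
view('sp2',[.50,.03,.36],[180,0,0])
view('pg1',[.50,.24,.42],[180,0,65])
view('pg2',[.46,.36,.42],[180,0,-25])
pickle.dump(S,open('S2.pkl','wb'))
im=[cv2.resize(S[k][0],(400,300),interpolation=cv2.INTER_AREA) if k in S else np.zeros((300,400,3),np.uint8) for k in('sp1','sp2','pg1','pg2')]
cv2.imwrite("pics/t3.png",np.vstack([np.hstack(im[:2]),np.hstack(im[2:])]))
```

```text
rel 34.1 [ 0.6283 -0.232   0.1944] [-180.    0.   28.] w 0.0698 F [-0.3 -0.7 -0.3]
sp1 37.6 [ 0.5001 -0.0301  0.3599] [180.  -0. 180.] w 0.07 F [0.2 0.6 0.2]
sp2 40.6 [0.5  0.03 0.36] [-180.   -0.    0.] w 0.0701 F [ 0.2 -0.1  0.9]
pg1 41.8 [0.5002 0.2391 0.4198] [-180.     0.    64.9] w 0.07 F [-0.1  0.9  0. ]
pg2 45.8 [0.46 0.36 0.42] [-180.   -0.  -25.] w 0.0697 F [ 0.3  0.  -0.3]
```

View pics/t3.png

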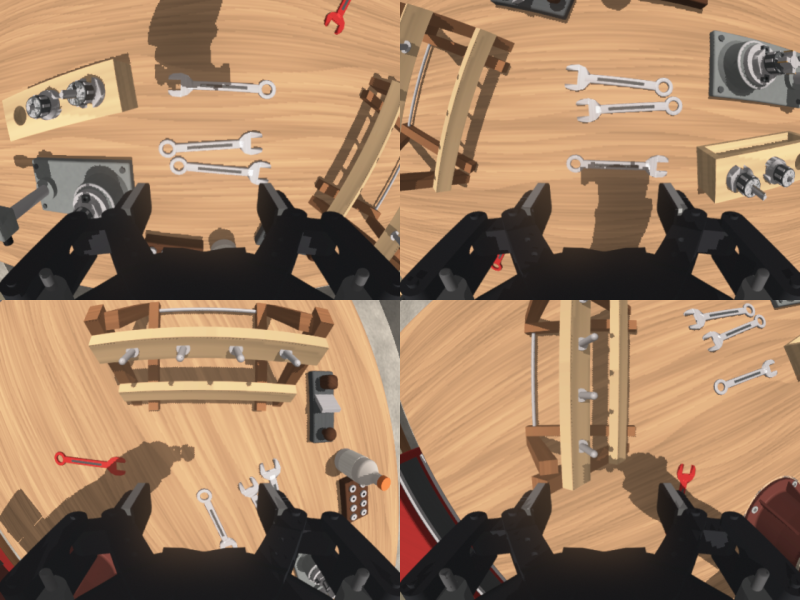

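Tiles: the three grey spanners are present, and one of the upper pair has been knocked closer to its neighbour since the start. The four pegs show in the lower-left tile at (128,355), (182,352), (237,354) and (290,357), with tips outward and down. The rack shows holders in the inner two pockets and the outer pocket empty. I'll segment them.

Run:
```python
from h import *
import pickle
S=pickle.load(open('S2.pkl','rb'))
for k in('sp1','sp2'):
    im,c=S[k]; hsv=cv2.cvtColor(im,cv2.COLOR_BGR2HSV)
    m=((hsv[...,1]<75)&(hsv[...,2]>95)).astype(np.uint8); m=cv2.morphologyEx(m,cv2.MORPH_CLOSE,np.ones((3,3)))
    ct,hi=cv2.findContours(m,cv2.RETR_CCOMP,cv2.CHAIN_APPROX_NONE)
    for i,q in enumerate(ct):
        if hi[0][i][3]<0 and cv2.contourArea(q)>500:
            P=onplane("wrist",q[:,0],.008,c)[:,:2]
            (cx,cy),(w,h),a=cv2.minAreaRect((P*1000).astype(np.float32))
            if not(150<max(w,h)<230 and min(w,h)<70): continue
            print(k,'ctr',round(cx),round(cy),'size',round(w),round(h))
            for j,g in enumerate(ct):
                if hi[0][j][3]==i and cv2.contourArea(g)>25:
                    G=onplane("wrist",g[:,0],.008,c)[:,:2]; (gx,gy),r=cv2.minEnclosingCircle((G*1000).astype(np.float32))
                    print('   hole',round(gx,1),round(gy,1),'r',round(r,1))
# peg components
for k in('pg1','pg2'):
    im,c=S[k]; hsv=cv2.cvtColor(im,cv2.COLOR_BGR2HSV)
    m=((hsv[...,1]<60)&(hsv[...,2]>80)).astype(np.uint8)
    n,l,s,ce=cv2.connectedComponentsWithStats(m)
    for i in range(1,n):
        P=onplane("wrist",ce[i],.205,c)[0]
        if 30<s[i][4]<800 and .35<P[0]<.75 and .25<P[1]<.48:
            pts=np.argwhere(l==i)[:,::-1].astype(float); u=np.linalg.svd(pts-pts.mean(0),full_matrices=False)[2][0]; t=(pts-pts.mean(0))@u
            e=[pts[t<np.percentile(t,8)].mean(0),pts[t>np.percentile(t,92)].mean(0)]
            print(k,s[i][4],'ctr',ce[i].round(1),P.round(3),'ends',[list(x.round(1)) for x in e],onplane("wrist",e,.185,c)[:,:2].round(4).tolist(),'tip@.23',onplane("wrist",e,.228,c)[:,:2].round(4).tolist())
im=S['pg1'][0]; cv2.imwrite("pics/pg1c.png",cv2.resize(im[20:150,110:470],(800,289),interpolation=cv2.INTER_CUBIC))
```

```text
sp1 ctr 438 -322 size 65 213
   hole 441.0 -407.7 r 7.1
   hole 449.8 -269.8 r 7.8
   hole 434.9 -251.4 r 14.4
   hole 422.3 -335.6 r 10.0
   hole 419.3 -250.7 r 14.2
   hole 416.3 -298.4 r 18.2
sp1 ctr 425 6 size 197 43
   hole 428.2 86.8 r 10.4
   hole 424.3 -3.7 r 8.5
sp2 ctr 426 6 size 197 45
   hole 424.2 -3.6 r 5.1
   hole 424.9 -26.3 r 8.7
   hole 425.7 8.8 r 7.7
   hole 430.1 87.2 r 10.5
pg1 688 ctr [290.9  13.6] [0.576 0.392 0.205] ends [[np.float64(353.2), np.float64(15.3)], [np.float64(228.0), np.float64(14.1)]] [[0.6336, 0.3744], [0.527, 0.425]] tip@.23 [[0.6187, 0.3639], [0.5272, 0.4073]]
pg1 324 ctr [254.9  72.7] [0.525 0.355 0.205] ends [[np.float64(262.7), np.float64(65.2)], [np.float64(249.8), np.float64(83.2)]] [[0.5344, 0.3627], [0.5164, 0.3524]] tip@.23 [[0.5335, 0.3539], [0.5181, 0.345]]
pg1 335 ctr [331.9  73.3] [0.585 0.327 0.205] ends [[np.float64(323.5), np.float64(65.7)], [np.float64(338.6), np.float64(83.9)]] [[0.585, 0.3388], [0.5905, 0.3175]] tip@.23 [[0.577, 0.3334], [0.5817, 0.3151]]
pg1 365 ctr [180.   77.4] [0.464 0.384 0.205] ends [[np.float64(191.6)
[... 710 characters left out ...]
 [0.5241, 0.4367]] tip@.23 [[0.6149, 0.3791], [0.5236, 0.4221]]
pg2 382 ctr [261.2  57.4] [0.585 0.327 0.205] ends [[np.float64(274.4), np.float64(49.2)], [np.float64(251.8), np.float64(67.2)]] [[0.5916, 0.312], [0.5848, 0.3381]] tip@.23 [[0.5815, 0.3151], [0.5757, 0.3375]]
pg2 360 ctr [260.6 133.1] [0.525 0.356 0.205] ends [[np.float64(250.1), np.float64(131.0)], [np.float64(274.4), np.float64(133.8)]] [[0.5309, 0.3653], [0.5187, 0.346]] tip@.23 [[0.5293, 0.3608], [0.5189, 0.3443]]
pg2 375 ctr [261.3 208. ] [0.464 0.384 0.205] ends [[np.float64(252.3), np.float64(197.7)], [np.float64(273.5), np.float64(217.3)]] [[0.4728, 0.3912], [0.4466, 0.3811]] tip@.23 [[0.4795, 0.3831], [0.457, 0.3744]]
```

View pics/pg1c.png

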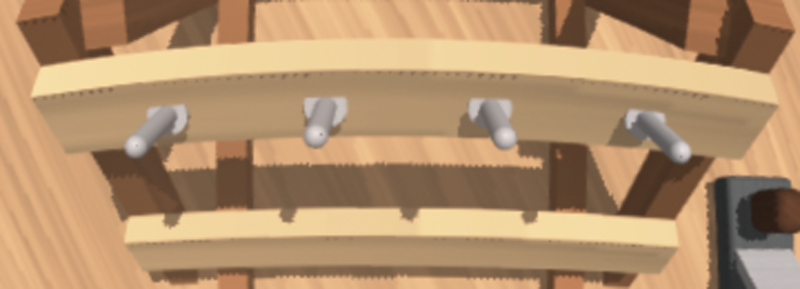

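Pegs are clear in the crop: tips at (137,147), (316,134), (503,137) and (681,153). Now I'll triangulate the tips and isolate spanners A and B with a tighter mask.

Run:
```python
from h import *
import pickle
S=pickle.load(open('S2.pkl','rb'))
for k in('sp1','sp2'):
    im,c=S[k]; hsv=cv2.cvtColor(im,cv2.COLOR_BGR2HSV)
    for T in (60,75):
        m=((hsv[...,1]<T)&(hsv[...,2]>60)).astype(np.uint8)
        ct,hi=cv2.findContours(m,cv2.RETR_CCOMP,cv2.CHAIN_APPROX_NONE)
        for i,q in enumerate(ct):
            P=onplane("wrist",q[:,0],.008,c)[:,:2]
            if hi[0][i][3]<0 and cv2.contourArea(q)>150 and abs(P[:,1].mean())<.13 and .38<P[:,0].mean()<.68:
                (cx,cy),(w,h),a=cv2.minAreaRect((P*1000).astype(np.float32))
                print(k,T,'ctr',round(cx),round(cy),'size',round(w),round(h),'px',cv2.boundingRect(q))
                for j,g in enumerate(ct):
                    if hi[0][j][3]==i and cv2.contourArea(g)>25:
                        G=onplane("wrist",g[:,0],.008,c)[:,:2]; (gx,gy),r=cv2.minEnclosingCircle((G*1000).astype(np.float32)); print('   hole',round(gx,1),round(gy,1),'r',round(r,1))
t1=np.array([[137,147],[316,134],[503,137],[681,153]])*360/800+[110,20]
t2=np.array([[274.4,218.5],[275.5,134],[275,48.7]])
z=np.array([-.427*.4226,-.904*.4226,.9063]); c1=S['pg1'][1];c2=S['pg2'][1]
for i in range(4):
    a=onplane("wrist",t1[i],.228,c1)[0]; print(i,a.round(4), 'root',(a-.048*z).round(4))
    if i<3:
        o1=rays("wrist",t1[i],c1);o2=rays("wrist",t2[i],c2); print('   tri',tri([o1,o2]).round(4),onplane("wrist",t2[i],.228,c2).round(4))
```

```text
sp1 60 ctr 595 39 size 264 95 px (237, 220, 165, 82)
   hole 574.6 -77.2 r 10.6
sp1 60 ctr 533 -16 size 44 196 px (222, 184, 145, 37)
   hole 540.8 -96.7 r 10.7
sp1 60 ctr 424 5 size 196 43 px (235, 102, 151, 37)
   hole 428.3 86.1 r 10.6
sp1 75 ctr 595 39 size 264 95 px (237, 219, 165, 83)
   hole 574.6 -77.1 r 10.6
sp1 75 ctr 533 -16 size 45 196 px (222, 184, 145, 37)
   hole 540.8 -96.7 r 10.4
sp1 75 ctr 425 6 size 197 43 px (235, 102, 152, 37)
   hole 428.2 86.8 r 10.4
sp2 60 ctr 427 6 size 196 46 px (233, 217, 143, 32)
   hole 425.7 7.4 r 7.5
   hole 430.2 86.8 r 10.8
sp2 60 ctr 535 -16 size 43 195 px (247, 135, 148, 36)
   hole 542.2 -95.8 r 10.6
sp2 60 ctr 587 4 size 196 47 px (231, 90, 151, 45)
   hole 576.1 -76.2 r 10.6
sp2 75 ctr 426 6 size 197 45 px (233, 217, 143, 32)
   hole 430.1 87.2 r 10.5
sp2 75 ctr 539 -16 size 44 197 px (246, 135, 150, 37)
   hole 542.3 -96.0 r 10.3
sp2 75 ctr 587 4 size 197 48 px (230, 90, 152, 46)
   hole 576.1 -76.2 r 10.3
0 [0.4598 0.374  0.228 ] root [0.4685 0.3923 0.1845]
   tri [0.4567 0.375  0.2237] [[0.4558 0.3742 0.228 ]]
1 [0.5208 0.3463 0.228 ] root [0.5295 0.3646 0.1845]
   tri [0.5199 0.3432 0.2445] [[0.5184 0.3435 0.228 ]]
2 [0.5808 0.3175 0.228 ] root [0.5895 0.3358 0.1845]
   tri [0.5765 0.3161 0.2496] [[0.5817 0.3145 0.228 ]]
3 [0.6423 0.2875 0.228 ] root [0.651  0.3058 0.1845]
```

Peg pitch measures 68.3 mm against 68 given. Each spanner's hole is 80-81 mm from its middle, with radius 10.5 against 10 given. Next I'll write the pick and place helper and check IK for both tool options.

```bash
cat >> h.py <<'E'
def st(m):
    o=robot.observe();print(m,round(o['time'],1),np.round(o['tool_pos'],4),'w',round(o['gripper_width'],4),'gf',np.round(o['gripper_force'],1),'F',np.round(o['ft_force'],1))
hd=np.array([.904,-.427,0]); back=np.array([.427,.904,0]); up=np.array([0,0,1.])
c25,s25=np.cos(np.radians(25)),np.sin(np.radians(25))
ZP=-back*s25+up*c25; XP=back*c25+up*s25; YP=np.cross(ZP,XP)
def root(i): # from measured tips at z=.2285
    return np.array([.5196+.0615*(i-1),.345-.029*(i-1),.2285])-.0485*ZP
def Rtool(x,y,z,opt): return np.column_stack([x*opt,-y*opt,-z])
def eul(R): return Rn.from_matrix(R).as_euler('xyz',degrees=True).tolist()
GZ=.076
def pick_pose(org,u,opt):
    x=np.array([u[0],u[1],0]); R=Rtool(x,np.cross(up,x),up,opt); return np.array([org[0],org[1],GZ]),eul(R)
def place_pose(i,zz,opt,off=(0,0)):
    R=Rtool(XP,YP,ZP,opt); e=R@np.array([.08*opt,0,GZ-.004])
    return root(i)+zz*ZP+off[0]*XP+off[1]*YP-e,eul(R)
def find_eye(n,exp,tol=.06,z=.008):
    """eye-hole centre and rect centre of the spanner nearest exp in a wrist view"""
    im,c=snap(n); hsv=cv2.cvtColor(im,cv2.COLOR_BGR2HSV); best=None
    for T in(60,75):
        m=((hsv[...,1]<T)&(hsv[...,2]>60)).astype(np.uint8); ct,hi=cv2.findContours(m,cv2.RETR_CCOMP,cv2.CHAIN_APPROX_NONE)
        for i,q in enumerate(ct):
            if hi[0][i][3]>=0 or cv2.contourArea(q)<300: continue
            P=onplane("wrist",q[:,0],z,c)[:,:2]; (cx,cy),s,a=cv2.minAreaRect((P*1000).astype(np.float32))
            for j,g in enumerate(ct):
                if hi[0][j][3]!=i: continue
                G=onplane("wrist",g[:,0],z,c)[:,:2]; (gx,gy),r=cv2.minEnclosingCircle((G*1000).astype(np.float32))
                e=np.array([gx,gy])/1000; d=np.linalg.norm(e-exp)
                if 9<r<12 and d<tol and (best is None or d<best[0]): best=(d,e,np.array([cx,cy])/1000,sorted(s),r)
    return best
SP={'A':((.5754,-.0767),(-.142,-.99)),'B':((.5415,-.0963),(.083,-.9965)),'C':((.4292,.0868),(.04,.999))}
E
python3 - <<'E'
from h import *
print(robot.tip_reach,[root(i).round(4).tolist() for i in range(4)])
for k,i in(('A',3),('B',1),('C',0)):
    e,u=SP[k]; u=np.array(u)/np.linalg.norm(u); org=np.array(e)-.08*u
    for opt in(1,-1):
        r=[]
        for p in(pick_pose(org,u,opt),place_pose(i,.16,opt),place_pose(i,.02,opt)):
            try:q=robot.ik(list(p[0]),p[1])
            except Exception as ex:q=None
            r.append(None if q is None else np.round(q).astype(int).tolist())
        print(k,i,opt,r,place_pose(i,.02,opt)[0].round(3))
E
```

```text
0.0726 [[0.4669, 0.3925, 0.1845], [0.5284, 0.3635, 0.1845], [0.5899, 0.3345, 0.1845], [0.6514, 0.3055, 0.1845]]
A 3 1 [[-13, 9, -15, 66, 0, -94], [-7, -7, -4, 85, 24, 110], [-1, -3, -13, 69, 23, 116]] [0.604 0.205 0.234]
A 3 -1 [[-13, 9, -15, 66, 0, 86], [-7, -7, -4, 85, 24, -70], [-1, -3, -13, 69, 23, -64]] [0.604 0.205 0.234]
B 1 1 [[-16, 0, -25, 65, 0, -111], [-1, -28, -21, 86, 23, 116], [6, -23, -30, 69, 21, 124]] [0.481 0.263 0.234]
B 1 -1 [[-16, 0, -25, 65, 0, 69], [-1, -28, -21, 86, 23, -64], [6, -23, -30, 69, 21, -56]] [0.481 0.263 0.234]
C 0 1 [[-17, -21, -43, 68, 0, 76], [3, -37, -27, 87, 22, 121], [11, -32, -37, 69, 20, 129]] [0.419 0.292 0.234]
C 0 -1 [[-17, -21, -43, 68, 0, -104], [3, -37, -27, 87, 22, -59], [11, -32, -37, 69, 20, -51]] [0.419 0.292 0.234]
```

IK is fine everywhere. First spanner A onto peg 3, with a fresh look before the grasp and one just before it goes on the peg.

```bash
cat >> h.py <<'E'
def pick(k,opt=1,look=None):
    e,u=SP[k]; u=np.array(u)/np.linalg.norm(u); org=np.array(e)-.08*u
    robot.set_gripper(.036)
    p,r=pick_pose(org,u,opt); robot.move_pose([p[0],p[1],.30],r); robot.pause(.25)
    b=find_eye("wrist",np.array(e)); print('look',b)
    if b is None or not(170<b[3][1]<210 and b[3][0]<60): print('stop: no clean view'); snap('x',f'look{k}.png'); return False
    v=b[1]-b[2]; print('len',np.linalg.norm(v))
    u2=v/np.linalg.norm(v); org=b[1]-.08*u2
    p,r=pick_pose(org,u2,opt); print('org',org,'turn',np.degrees(np.cross(u,u2)))
    robot.move_pose([p[0],p[1],.14],r); h=robot.line_to(list(p),vel=.06,guard=10); robot.pause(.2); st(f'at {h}')
    robot.set_gripper(.005); robot.pause(.3); st('grip')
    robot.line_to([p[0],p[1],.30],vel=.15); robot.pause(.2); st('lift')
    return robot.observe()['gripper_width']>.012
E
python3 - <<'E'
from h import *
if pick('A'):
    p,r=place_pose(3,.12,1); robot.move_pose(list(p),r); 
    p,r=place_pose(3,.075,1); robot.line_to(list(p),vel=.08); robot.pause(.3); st('pre')
    im,c=snap('a','pA.png')
    print(proj("wrist",[root(3),root(3)+.05*ZP,root(3)+.075*ZP],c).round(1))
    cv2.imwrite("pics/pAc.png",cv2.resize(im[0:300,80:480],(800,600)))
E
```

```text
look (np.float64(0.0008959241862961918), array([ 0.57602722, -0.07733974]), array([0.58287354, 0.00313237]), [46.58613586425781, 196.09780883789062], 10.791693687438965)
len 0.0807628208426258
org [0.58280887 0.00237229] turn 3.2978516981185235
at False 50.1 [0.583  0.0023 0.0763] w 0.0362 gf 0.0 F [-0.4  0.6 -0.1]
grip 50.8 [0.583  0.0023 0.0764] w 0.0131 gf 58.9 F [-0.9 -0.4  5.6]
lift 52.6 [0.5826 0.0024 0.2995] w 0.0133 gf 58.6 F [-1.1  0.4 -2.2]
pre 56.7 [0.594  0.1837 0.2845] w 0.0134 gf 58.6 F [ 0.7  0.1 -2.4]
[[286.2 108. ]
 [286.5 102.1]
 [286.7  97.7]]
```

View pics/pAc.png

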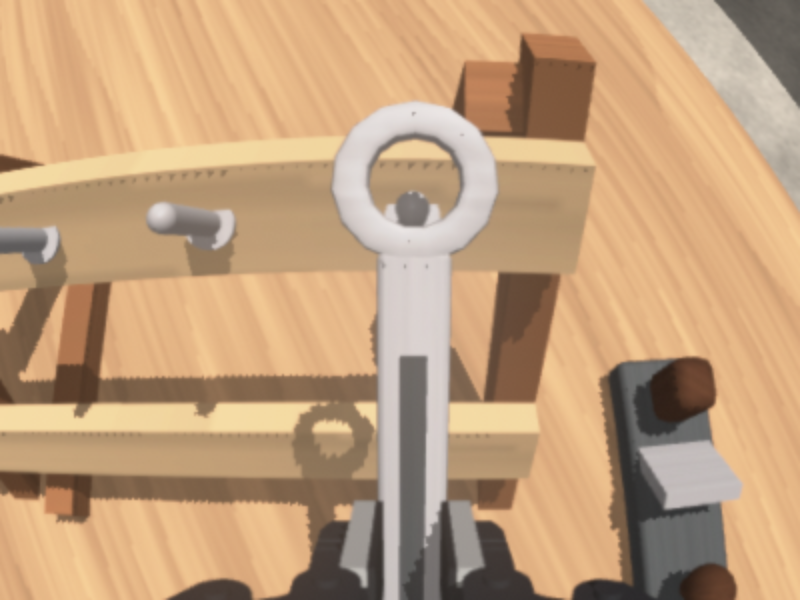

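The picture shows spanner A held square, with its hole at crop (415,180), which is px (287.5,90). The peg 3 tip is at (412,207), px (286,103.5), so the eye sits a little far out along +x. I'll compute the offset in the peg frame and automate this check.

```bash
cat >> h.py <<'E'
def peg_xy(px,i,h,c):
    o,v=rays("wrist",px,c); P0=root(i)+h*ZP; v=v[0]; P=o+v*(((P0-o)@ZP)/(v@ZP)); return np.array([(P-root(i))@XP,(P-root(i))@YP])
def held_hole(im,guess):
    hsv=cv2.cvtColor(im,cv2.COLOR_BGR2HSV); best=None
    for V in(150,165,180):
      for T in(35,50):
        m=((hsv[...,1]<T)&(hsv[...,2]>V)).astype(np.uint8); ct,hi=cv2.findContours(m,cv2.RETR_CCOMP,cv2.CHAIN_APPROX_NONE)
        for j,g in enumerate(ct):
            if hi[0][j][3]<0: continue
            (x,y),r=cv2.minEnclosingCircle(g)
            if 18<r<30 and np.hypot(x-guess[0],y-guess[1])<25: best=(cv2.boundingRect(g),(x,y),r) if best is None or r>best[2] else best
    return best
E
python3 - <<'E'
from h import *
im=cv2.imread('pics/pA.png'); c=cal("wrist"); b=held_hole(im,(287,95)); print(b)
print('hole',peg_xy([287.5,90],3,.079,c),'auto',None if b is None else peg_xy(b[1],3,.079,c),'tip',peg_xy([286,103.5],3,.05,c))
E
```

```text
((262, 65, 51, 50), (287.19976806640625, 89.35552978515625), 25.60173225402832)
hole [ 0.00283129 -0.00027464] auto [ 0.00310479 -0.00015082] tip [-0.00075349  0.00028492]
```

```bash
cat >> h.py <<'E'
def place(i,off):
    p,r=place_pose(i,.06,1,off); robot.line_to(list(p),vel=.05); robot.pause(.15)
    p,r=place_pose(i,.020,1,off); h=robot.line_to(list(p),vel=.04,guard=8); robot.pause(.2); st(f'placed {h}')
    t=np.array(robot.observe()['tool_pos']); print('short of target',((t-p)@ZP).round(4))
    robot.set_gripper(.034); robot.pause(.3); st('rel')
    robot.line_to(list(t+.11*ZP),vel=.15); robot.pause(.3); st('out')
E
python3 - <<'E'
from h import *
place(3,(-.0036,0))
snap('a','dA.png')
E
```

```text
placed False 58.7 [0.6025 0.2018 0.2329] w 0.0136 gf 58.6 F [-0.8 -0.9 -2.6]
short of target 0.0003
rel 59.3 [0.6024 0.2019 0.2326] w 0.0342 gf 0.0 F [-0.2  0.2  0.2]
out 60.5 [0.5825 0.16   0.3319] w 0.0339 gf 0.0 F [-0.3 -0.  -0.9]
```

```bash
cat >> h.py <<'E'
def hang(k,i):
    if not pick(k): return
    p,r=place_pose(i,.12,1); robot.move_pose(list(p),r)
    p,r=place_pose(i,.075,1); robot.line_to(list(p),vel=.08); robot.pause(.3); st('pre')
    im,c=snap('a',f'p{k}.png'); g=proj("wrist",root(i)+.079*ZP,c)[0]; b=held_hole(im,g-[0,7]); print(b)
    if b is None: print('hole not seen');return
    o=peg_xy(b[1],i,.079,c); print('offset',o)
    if abs(o[0])>.009 or abs(o[1])>.006: print('too far off');return
    place(i,(-o[0]-.0006,-o[1]))
    snap('a',f'd{k}.png')
E
python3 - <<'E'
from h import *
hang('B',1)
E
```

```text
look (np.float64(0.001091323801793425), array([ 0.54178955, -0.09735221]), array([ 0.53594263, -0.01647919]), [44.147369384765625, 197.2051239013672], 10.48578929901123)
len 0.0810841077340318
org [ 0.5360208  -0.01756047] turn -0.6260986120163471
at False 66.4 [ 0.5362 -0.0176  0.0763] w 0.0361 gf 0.0 F [0.  0.4 0.2]
grip 67.0 [ 0.5363 -0.0176  0.0764] w 0.0135 gf 58.9 F [-0.4  0.8  5.9]
lift 68.9 [ 0.5358 -0.0175  0.2995] w 0.0132 gf 58.6 F [ 0.  -0.8 -2.5]
pre 73.2 [0.471  0.2417 0.2844] w 0.0135 gf 58.7 F [ 0.2  0.3 -2.2]
((261, 65, 52, 50), (286.5587158203125, 89.50587463378906), 25.680219650268555)
offset [3.11763548e-03 7.97353016e-05]
placed False 75.2 [0.4795 0.2597 0.2328] w 0.0132 gf 58.7 F [-0.3  1.3 -4.1]
short of target 0.0002
rel 75.8 [0.4795 0.2598 0.2326] w 0.0345 gf 0.0 F [-0.6 -0.3 -0.5]
out 77.0 [0.4595 0.2178 0.3319] w 0.0341 gf 0.0 F [ 0.5 -0.3 -1.1]
```

Run:
```python
from h import *
hang('C',0)
```

```text
look (np.float64(0.0010515417936075347), array([0.42833572, 0.08739897]), array([0.4257746 , 0.00664693]), [43.19064712524414, 195.83956909179688], 10.77885913848877)
len 0.08079264110966991
org [0.42579972 0.00743918] turn 0.47631448190580017
at False 80.6 [0.426  0.0074 0.0763] w 0.0359 gf 0.0 F [ 0.3 -0.5  0.4]
grip 81.3 [0.426  0.0074 0.0764] w 0.0136 gf 58.8 F [-1.2  1.   5.4]
lift 83.1 [0.4257 0.0075 0.2996] w 0.0134 gf 58.6 F [ 0.8  0.2 -3.1]
pre 85.2 [0.4095 0.2707 0.2844] w 0.0136 gf 58.7 F [-0.3  0.1 -3.1]
((261, 74, 52, 50), (286.5, 98.5), 25.739173889160156)
offset [-0.00067444  0.00013346]
placed False 87.2 [0.4196 0.2918 0.2344] w 0.0132 gf 58.7 F [-0.9 -1.  -2.6]
short of target 0.0002
rel 87.8 [0.4195 0.2919 0.2342] w 0.0335 gf 0.0 F [ 0.5 -1.1  0.7]
out 89.0 [0.3995 0.2499 0.3335] w 0.0339 gf 0.0 F [ 0.1  0.  -0.5]
```

Run:
```python
from h import *
robot.move_pose([.50,.20,.42],[180,0,65]); robot.pause(.3); w1,_=snap('a','f_pg.png'); 
t2,_=snap('a','f_top2.png','top')
robot.move_pose([.61,-.212,.36],[180,0,90]); robot.pause(.3); w2,c2=snap('a','f_st.png')
t,_=snap('a','f_top.png','top'); s,_=snap('a','f_scene.png','scene'); st('end')
rz=lambda a,w,h:cv2.resize(a,(w,h),interpolation=cv2.INTER_CUBIC)
p=proj("wrist",[.6285,-.2319,.1],c2)[0].astype(int); print(p)
tiles=[rz(w1[10:250,110:450],425,300),rz(w2[max(p[1]-90,0):p[1]+90,p[0]-112:p[0]+112],375,300),rz(t,400,300),rz(s,400,300)]
cv2.imwrite("pics/final.png",np.vstack([np.hstack(tiles[:2]),np.hstack(tiles[2:])]))
```

```text
end 92.3 [ 0.61   -0.2118  0.36  ] w 0.0341 gf 0.0 F [ 0.6 -0.7  0.5]
[302 212]
```

View pics/final.png

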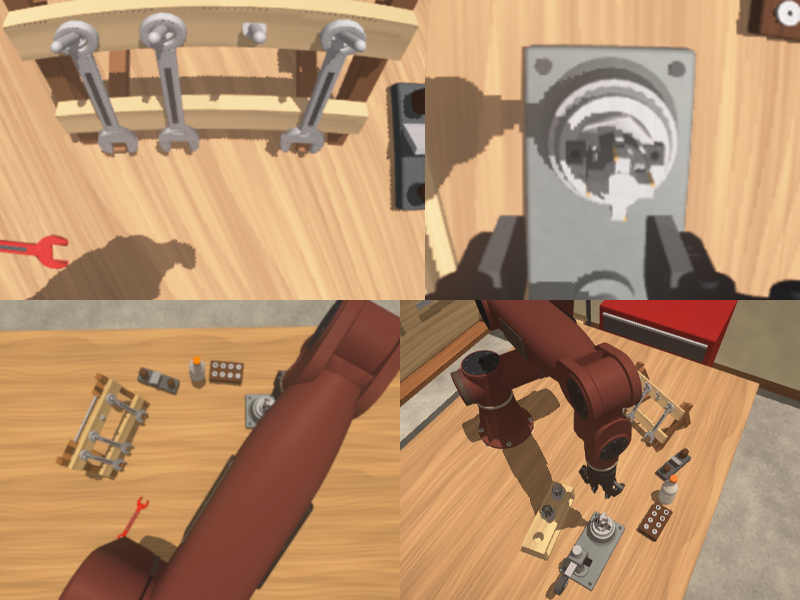

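The final tiles show three spanners hanging with their eyes round pegs 0, 1 and 3. The profile-cutter holder is in the spindle with both dogs in its slots (575,155 / 655,155), and the measured holder is in the rack. The bystanders are in place and no grey spanner is left on the bench.

```bash
python3 -c "
from plant import robot
print(robot.job_done())"
```

```text
the job is handed in; nothing more can be done
None
```

I handed the job in at about 92 s of the 208 s allowed: the measured holder is in the rack's free pocket, the profile-cutter holder is seated in the spindle over the dogs, and all three spanners on the bench hang on pegs 0, 1 and 3. The final pictures agree, but the hand-in call returned no verdict.

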